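Rake stirring rods into the grooves of a drying tray

ROBOT

A 6-joint arm with a two-finger parallel gripper is mounted at the origin on a cart in front of the work surface, level with it; the furniture and walls round the work are solid. World frame = base frame: x ahead of the robot, y to its left, z up, the work surface at z = 0. Lengths are in mm, angles in rad, forces in N, time in s.
With the tool pointing down it reaches from about 350 to 975 mm from the base axis. Payload 7.1 kg.
Tool frame: the origin (TCP) lies on the front face of the gripper's body, between the roots of the fingers; the fingertips stand 80 mm ahead of it and the grasp point (between the pads) lies 61 mm ahead of it (env.tips_ahead is the distance from the TCP to the fingertips, in mm); z points along the fingers, y is the line along which they close (so a half turn about z gives the same grasp; the last joint's range is limited). The gripper opens to 88 mm and grips with 3 to 60 N. Pads are 20 mm wide; open, the fingers measure 115 mm over their backs; the gripper's body (75 mm by 178 mm) begins 61 mm behind the grasp point.
Start: joints at [1.105, 0.423, 1.63, -0, 1.089, -0.019], TCP at [270.019, 563.645, 302.675] pointing down, gripper open.
Joint ranges: [-3, 3], [-0.9, 2.11], [0.09, 2.58], [-1.31, 4.45], [0.11, 2.69], [-2.54, 2.54]. Speed limits (rad/s): [2.39, 2.39, 3.01, 3.14, 3.14, 3.14].

INTERFACE

Orientations are given as a unit quaternion [x, y, z, w].
In Python, from station import env, set_gripper, viewer, workorder gives the robot as it stands. Calls block until the motion is done:
- env.reach(position, orientation): joint-space move of the TCP to a pose.
- env.move_l(position, rot=None, rate=150, f_stop=None): straight line of the TCP; rot=None keeps the orientation; rate is the mean speed in mm/s. With f_stop (N) it stops when the force on the tool has changed by that much, and returns True; else False.
- env.move_joints(angles): joint-space move.
- set_gripper(opening): finger opening in mm; the grip force is fixed at half the most; returns when the fingers have stopped.
- env.hold(seconds).
- env.ik(position, orientation): joint angles nearest the present ones, or None.
- env.read_state(): the state.
- viewer.camera(name): name is "scene" or "top" or "wrist"; returns the picture (420x560x3 uint8, blue, green, red); there is no depth.
- viewer.camera_params(name): a dict with "fx", "fy", "cx", "cy" (pixels), "dist" ([k1, k2, p1, p2, k3] as OpenCV has them; the pictures are not rectified), "pose" (4x4, takes a point from camera to world coordinates); the wrist camera has in their place "tool_from_camera" (4x4, takes a point from camera to tool coordinates, whose origin is the TCP and whose axes are the flange's). Camera axes: x right, y up, looking along -z (the intrinsics and any distortion apply to the point x, -y, -z); pixel columns grow to the right and rows downward; lengths in mm; the calibration is good to about 2 mm. A picture is of the moment at which its call begins: read the wrist's pose just before it. camera_params takes no time and is no camera call.
A pose or a line that the arm cannot do raises env.IKError and nothing moves.
- workorder.sign_off(): hands the job in; it is judged then, once.
The state is a dict: "time_s": time; "qpos": joint angles; "dq": joint speeds; "tau": joint torques, N m; "tool_pos": TCP position; "orientation": TCP orientation; "force": force on the tool from outside, world axes, zero at the start; "wrist_torque": the same for the moment, N m; "width": finger opening in mm; "grip_force": force on a finger pad.
Only numpy, scipy, OpenCV 4.12 (cv2) and the standard library are available. Lean on these libraries where they do the work, as an engineer would, in place of code of your own. Each camera call takes 0.05 s, during which the arm holds its last target. There are 200 camera calls.

TASK

Take the rake from its cradle and comb the four loose stirring rods in the grooved tray so that each lies settled in a groove of its own: set the rake's skids on the tray's two side rails at the end without the raised wall, behind all the rods, pause there, and draw it along the rails to the walled end, bearing on the rails lightly but steadily all the way (a few newtons, never hard); comb again if any rod is still askew. Do not touch the clean rods with the gripper or crush them with the rake, leave the other things on the worktop alone, and finish with the rake standing upright in its cradle, let go.

Things in the scene. Friction and masses are not known exactly. Their poses are not given: they have to be found in the camera images.
- rod_tray: Grey plastic drying tray, 130 (x) by 256 mm (y), fixed and rigid; origin under its centre at worktop level. Grooves run along its x, 106 mm long, floor 4 mm above the worktop: 12 mm gaps between 5 mm ridges with round crests 15 mm up, at y = -70.5, -53.5 ... +99.5 mm. Two smooth side rails, 12 mm wide, centred at x = -59 and +59 mm, run the full length, tops 21 mm up.
- run_in (a point): Point on the tray, level with the rail tops, midway between the rails, at tray y = -92 mm: over the flat run-in land (at crest height, y = -128 to -70 mm) behind all the rods, at the end without a wall. A place to set the rake's origin down. Rails are rigid: 1 mm of over-travel means some 20 N, so poses alone do not set the pressure.
- walled_end (a point): Point level with the rail tops, midway between the rails, at tray y = +98 mm: where the rake's origin should arrive. Beyond it a raised wall (32 mm above the worktop, 7 mm thick, y = +121 to +128 mm) closes the tray.
- rake: Steel rake, about 180 g, loose in the cradle: bar 128 mm long along its x; under each end (x = -59, +59 mm) a nylon-shod skid 8 mm wide, 26 mm long along y; between them five round tines, 8 mm diameter, x = -41 to +41 mm, reaching 4.5 mm below the skids (so 1.5 mm above the crests when it rides the rails). Origin: middle of the skids' underside plane; z up. Used upright with its x along the tray's x.
- rake_grip (a point): Middle of the rake's black grip block, 43 mm above the rake's origin. The block is 60 mm long (rake x), 16 mm thick (rake y), from 23 to 61 mm above the rake's origin; below it is the 10 mm thick bar (14 to 24 mm). Pinch it across the 16 mm from above.
- cradle: Aluminium cradle, fixed, base 150 (x) by 60 mm (y); origin under its centre at worktop level. Two blocks at x = -59 and +59 mm carry the rake's skids 20 mm above the worktop, between flared lips (tops 31 mm up) with about 4 mm of play each way along y. The rake stands in it upright, its x along the cradle's x, its origin 20 mm above the cradle's.
- rod_0: One of four equal white PTFE (slippery) stirring rods, 90 mm long, 10 mm diameter, round ends, 25 g; origin at its middle, x along the rod. At the start it lies askew on top of the ridges (axis 20 mm above the worktop); settled in a groove its axis is 9 mm above the worktop.
- rod_1: One of four equal white PTFE (slippery) stirring rods, 90 mm long, 10 mm diameter, round ends, 25 g; origin at its middle, x along the rod. At the start it lies askew on top of the ridges (axis 20 mm above the worktop); settled in a groove its axis is 9 mm above the worktop.
- rod_2: One of four equal white PTFE (slippery) stirring rods, 90 mm long, 10 mm diameter, round ends, 25 g; origin at its middle, x along the rod. At the start it lies askew on top of the ridges (axis 20 mm above the worktop); settled in a groove its axis is 9 mm above the worktop.
- rod_3: One of four equal white PTFE (slippery) stirring rods, 90 mm long, 10 mm diameter, round ends, 25 g; origin at its middle, x along the rod. At the start it lies askew on top of the ridges (axis 20 mm above the worktop); settled in a groove its axis is 9 mm above the worktop.
- petri: Bystander: clear petri dish, 64 mm wide, 15 mm high, loose; origin under its centre.
- red_jar: Bystander: small white jar with a red cap, 45 mm wide, 40 mm high, loose; origin under its centre.
- cork: Bystander: cork stopper, 30 mm wide, 22 mm high, loose; origin under its centre.
Mind the look-alikes: they are no part of the job. Leave any green look-alike of the rake alone.

How it is judged (in metres and radians):
On the way, in this order (a step that is already met when the one before it is completed fails the run):
1. the rake, square to the tray, stands on the side rails at the end without the wall, behind the rods, bearing on the tray with 1 to 20 N (x of rake in the frame of rod_tray between -0.02 and 0.02 m and angle between the x axis of rake and the x axis of rod_tray, either way round below 0.12 rad and z of rake in the frame of rod_tray between 0.015 and 0.026 m and contact force between rake and rod_tray between 1 and 20 N and y of rake in the frame of rod_tray below -0.075 m), for 0.2 s.
2. drawn on along the rails, still bearing on them, in the first third of the way (x of rake in the frame of rod_tray between -0.02 and 0.02 m and angle between the x axis of rake and the x axis of rod_tray, either way round below 0.12 rad and z of rake in the frame of rod_tray between 0.015 and 0.026 m and contact force between rake and rod_tray between 1 and 20 N and y of rake in the frame of rod_tray between -0.055 and -0.02 m), for 0.1 s.
3. still bearing in the middle of the way (x of rake in the frame of rod_tray between -0.02 and 0.02 m and angle between the x axis of rake and the x axis of rod_tray, either way round below 0.12 rad and z of rake in the frame of rod_tray between 0.015 and 0.026 m and contact force between rake and rod_tray between 1 and 20 N and y of rake in the frame of rod_tray between -0.01 and 0.025 m), for 0.1 s.
4. still bearing in the last third (x of rake in the frame of rod_tray between -0.02 and 0.02 m and angle between the x axis of rake and the x axis of rod_tray, either way round below 0.12 rad and z of rake in the frame of rod_tray between 0.015 and 0.026 m and contact force between rake and rod_tray between 1 and 20 N and y of rake in the frame of rod_tray between 0.04 and 0.075 m), for 0.1 s.
5. the rake has come along the rails to the walled end, still bearing on them (x of rake in the frame of rod_tray between -0.02 and 0.02 m and angle between the x axis of rake and the x axis of rod_tray, either way round below 0.12 rad and z of rake in the frame of rod_tray between 0.015 and 0.026 m and contact force between rake and rod_tray between 1 and 20 N and y of rake in the frame of rod_tray above 0.085 m), for 0.1 s.
At the end, for the whole second after the job is handed in: Every rod at rest in a groove (axis under 11.5 mm above the worktop, within 0.06 rad of the grooves, within 20 mm of the tray's centre line); the rake at rest in its cradle, skids on the blocks, upright within 0.12 rad, within 12 mm of the centre each way (z of rod_0 in the frame of rod_tray between 0.004 and 0.0115 m and x of rod_0 in the frame of rod_tray between -0.02 and 0.02 m and y of rod_0 in the frame of rod_tray between -0.07 and 0.116 m and angle between the x axis of each of rod_0, rod_1, rod_2, rod_3 and the x axis of rod_tray, either way round below 0.06 rad and linear speed of each of rod_0, rod_1, rod_2, rod_3, rake below 0.01 m/s and z of rod_1 in the frame of rod_tray between 0.004 and 0.0115 m and x of rod_1 in the frame of rod_tray between -0.02 and 0.02 m and y of rod_1 in the frame of rod_tray between -0.07 and 0.116 m and z of rod_2 in the frame of rod_tray between 0.004 and 0.0115 m and x of rod_2 in the frame of rod_tray between -0.02 and 0.02 m and y of rod_2 in the frame of rod_tray between -0.07 and 0.116 m and z of rod_3 in the frame of rod_tray between 0.004 and 0.0115 m and x of rod_3 in the frame of rod_tray between -0.02 and 0.02 m and y of rod_3 in the frame of rod_tray between -0.07 and 0.116 m and x of rake in the frame of cradle between -0.012 and 0.012 m and y of rake in the frame of cradle between -0.012 and 0.012 m and z of rake in the frame of cradle between 0.016 and 0.024 m and angle between rake's own z axis and vertical below 0.12 rad); the robot touches nothing.
It fails at once if the rake bears on the tray with more than 25 N (contact force between rake and rod_tray above 25 N).
It fails at once if a rod is pressed by the rake with more than 20 N (contact force between rake and rod_0 above 20 N or contact force between rake and rod_1 above 20 N or contact force between rake and rod_2 above 20 N or contact force between rake and rod_3 above 20 N).
It fails at once if the gripper or the arm touches a rod (contact force between any of the fingers, the arm and rod_0 above 0.3 N or contact force between any of the fingers, the arm and rod_1 above 0.3 N or contact force between any of the fingers, the arm and rod_2 above 0.3 N or contact force between any of the fingers, the arm and rod_3 above 0.3 N).
It fails at once if the petri dish, the small red-capped jar or the cork is pushed more than 20 mm (distance of any of petri, red_jar, cork from where it was at the start of the episode above 0.02 m).
It also fails if it takes over 70 s, if anything falls off the work surface, if the arm or the gripper's body presses on something with over 40 N, if the wrist force passes 120 N, or if a joint passes its speed limit or range.

## Working session

There is one attempt and no reset: what is moved stays moved. The work goes in short steps, each a Python script; the robot and the scene stay as the last script left them, time stands still between calls to the robot, and variables do not carry over. Pictures are saved under pics/ and viewed, at most 10 in all, crops included, and the job is handed in when it is done.

```bash
mkdir -p pics; ls; python3 - <<'E'
from station import env, set_gripper, viewer, workorder
import cv2
for n in ("top","scene"):
    cv2.imwrite(f"pics/{n}0.png",cv2.resize(viewer.camera(n),(800,600),interpolation=cv2.INTER_CUBIC))
    print(n,viewer.camera_params(n))
print(viewer.camera_params("wrist"))
s=env.read_state();print(s)
E
```

```text
pics
top {'fx': 386.4335226379063, 'fy': 386.4335226379063, 'cx': 285.57791769820534, 'cy': 207.70383365742498, 'dist': array([4.01417638e-05, 0.00000000e+00, 0.00000000e+00, 0.00000000e+00,
       0.00000000e+00]), 'pose': array([[ 1.48759883e-03,  9.93674906e-01, -1.12285209e-01,
         4.04944907e+02],
       [-9.99995941e-01,  1.20535045e-03, -2.58151809e-03,
        -5.46542950e+01],
       [-2.42984672e-03,  1.12288594e-01,  9.93672666e-01,
         9.70879966e+02],
       [ 0.00000000e+00,  0.00000000e+00,  0.00000000e+00,
         1.00000000e+00]])}
scene {'fx': 389.0602265106011, 'fy': 389.0602265106011, 'cx': 277.75609089513796, 'cy': 205.21545830038033, 'dist': array([0.00228823, 0.        , 0.        , 0.        , 0.        ]), 'pose': array([[-7.78307489e-01,  2.56410429e-01, -5.73141470e-01,
        -9.35293382e+01],
       [-6.27879437e-01, -3.21044536e-01,  7.09011861e-01,
         6.69066250e+02],
       [-2.20590175e-03,  9.11692984e-01,  4.10866202e-01,
         4.79300591e+02],
       [ 0.00000000e+00,  0.00000000e+00,  0.00000000e+00,
         1.00000000e+00]])
[... 536 characters left out ...]
000e+00]])}
{'time_s': 0.1, 'qpos': array([ 1.10500003e+00,  4.23750226e-01,  1.63061984e+00,  1.03531634e-06,
        1.08863686e+00, -1.90151766e-02]), 'dq': array([ 0.00119779,  0.00080905, -0.00194797,  0.00053097, -0.00067055,
       -0.00038811]), 'tau': array([-1.20236906e-03, -5.45615387e+01, -2.74325645e+01,  6.44520507e-02,
        1.87955640e-02, -5.49627919e-05]), 'tool_pos': array([269.84271792, 563.2946764 , 301.9857692 ]), 'orientation': array([ 2.21537380e-01,  9.75151624e-01, -6.86353142e-04, -1.70185461e-04]), 'force': array([-0.20441455,  0.28334518,  0.68283327]), 'wrist_torque': array([-0.03417787,  0.01559369,  0.00637783]), 'grip_force': 0.0, 'width': 88.0331331098126}
```

View pics/top0.png

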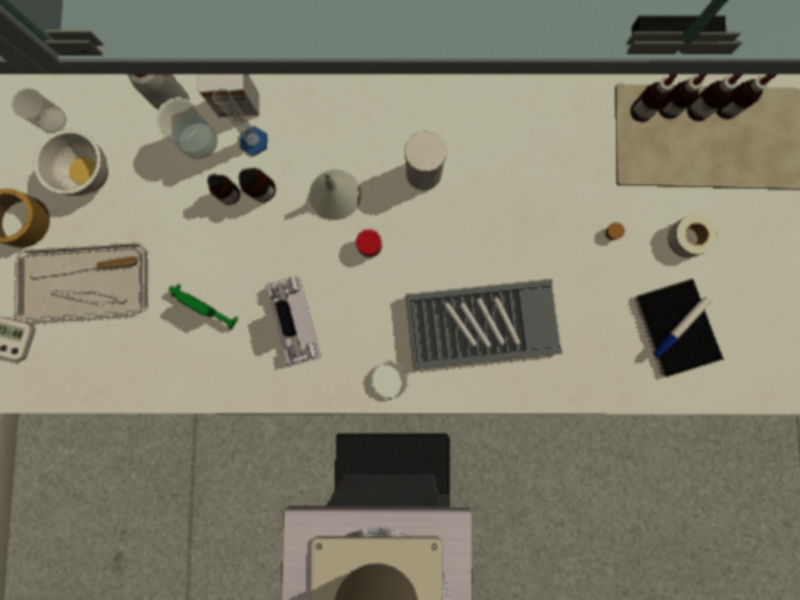

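View pics/scene0.png

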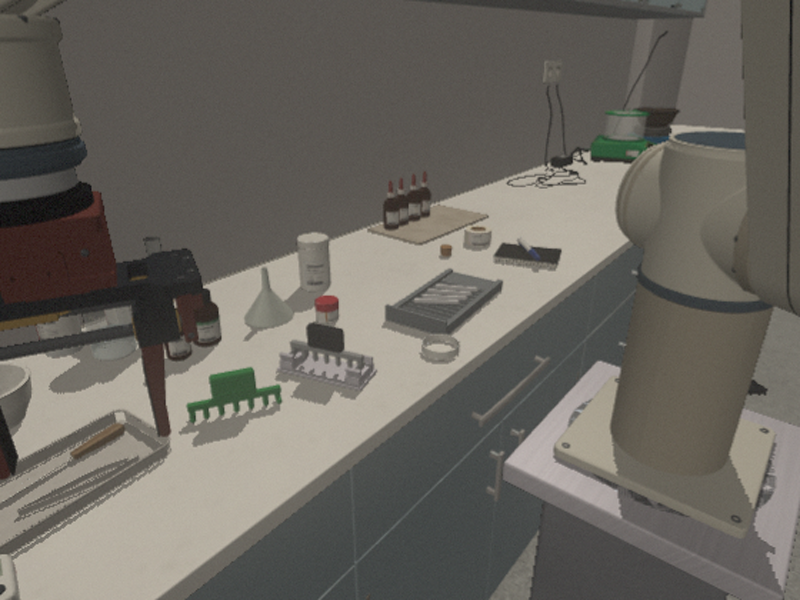

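The top view shows two candidates: the black-gripped rake in its cradle at (292,320) and the green look-alike lying at (203,307). I choose the black-gripped one. The tray is at about (484,325), with its run-in land on the right (540), so tray +y is roughly world +y. The petri dish is at (387,381), by the walled end. I'll check the choice from close up with the wrist camera.

```bash
cat > h.py <<'E'
from station import env, set_gripper, viewer, workorder
import numpy as np, cv2
from scipy.spatial.transform import Rotation as R
def cam(n, T=None):
    p=viewer.camera_params(n); K=np.array([[p["fx"],0,p["cx"]],[0,p["fy"],p["cy"]],[0,0,1]])
    if n=="wrist": P=T@p["tool_from_camera"]
    else: P=p["pose"]
    return K,np.array(p["dist"]),P
def tool():
    s=env.read_state(); T=np.eye(4); T[:3,:3]=R.from_quat(s["orientation"]).as_matrix(); T[:3,3]=s["tool_pos"]; return T
def pix2w(c,uv,z):
    K,d,P=c
    q=cv2.undistortPoints(np.array(uv,float).reshape(-1,1,2),K,d)[:,0]
    r=np.c_[q[:,0],-q[:,1],-np.ones(len(q))]@P[:3,:3].T
    z=np.broadcast_to(z,len(q)); t=(z-P[2,3])/r[:,2]
    return P[:3,3]+t[:,None]*r
def w2pix(c,X):
    K,d,P=c; X=(np.array(X,float).reshape(-1,3)-P[:3,3])@P[:3,:3]
    return cv2.projectPoints(X*[1,-1,-1],np.zeros(3),np.zeros(3),K,d)[0][:,0]
def down(yaw):  # tool y axis at world angle yaw, pointing down
    y=np.array([np.cos(yaw),np.sin(yaw),0]); z=np.array([0,0,-1.]); return R.from_matrix(np.c_[np.cross(y,z),y,z]).as_quat()
def snap(n,name,scale=None,crop=None):
    T=tool() if n=="wrist" else None
    im=viewer.camera(n); np.save(f"pics/{name}.npy",T if T is not None else 0); cv2.imwrite(f"pics/{name}_raw.png",im)
    cv2.imwrite(f"pics/{name}.png",cv2.resize(im,(800,600),interpolation=cv2.INTER_CUBIC))
E
python3 - <<'E'
from h import *
c=cam("top"); k=.7
print(pix2w(c,np.array([[268,282],[296,278],[318,358],[286,364]])*k,10).round())
print(pix2w(c,np.array([[408,295],[551,281],[560,353],[411,367]])*k,21).round())
print(pix2w(c,np.array([[386,381],[369,243],[616,231]])*k,[15,40,22]).round())
T=tool();print(T.round(2))
E
```

```text
[[539. 194.  10.]
 [546. 145.  10.]
 [407. 103.  10.]
 [396. 159.  10.]]
[[ 515.  -52.   21.]
 [ 540. -300.   21.]
 [ 416. -312.   21.]
 [ 392.  -58.   21.]]
[[ 368.  -15.   15.]
 [ 603.   15.   40.]
 [ 628. -416.   22.]]
[[-9.0000e-01  4.3000e-01 -0.0000e+00  2.6984e+02]
 [ 4.3000e-01  9.0000e-01 -0.0000e+00  5.6329e+02]
 [ 0.0000e+00 -0.0000e+00 -1.0000e+00  3.0199e+02]
 [ 0.0000e+00  0.0000e+00  0.0000e+00  1.0000e+00]]
```

```bash
python3 - <<'E'
from h import *
env.reach([465,150,240],down(np.pi/2+.26)); env.hold(.3); snap("wrist","w1")
env.reach([455,-180,240],down(np.pi/2+.1)); env.hold(.3); snap("wrist","w2")
print(env.read_state()["time_s"],env.read_state()["qpos"])
E
```

```text
3.7417 [-3.99814745e-01  3.16917819e-01  1.97327116e+00  2.64753473e-05
  8.51405249e-01 -2.07174215e+00]
```

View pics/w1.png

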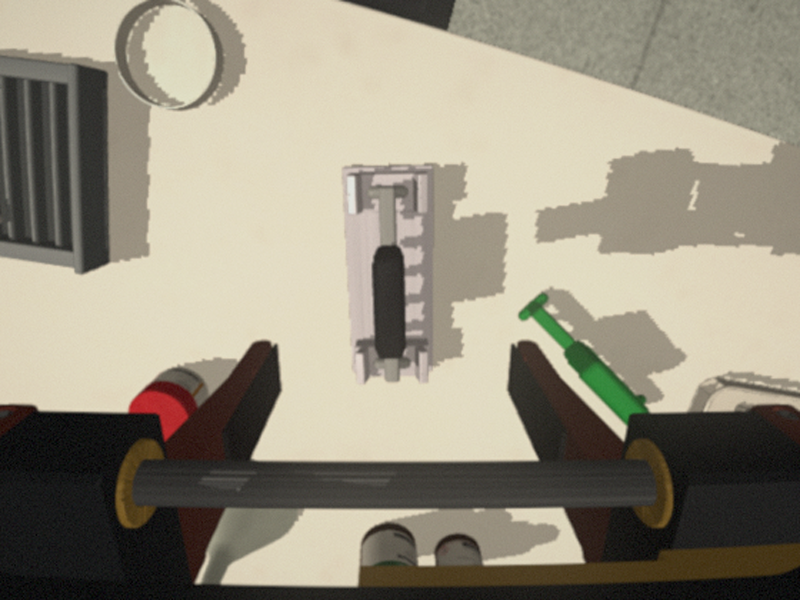

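View pics/w2.png

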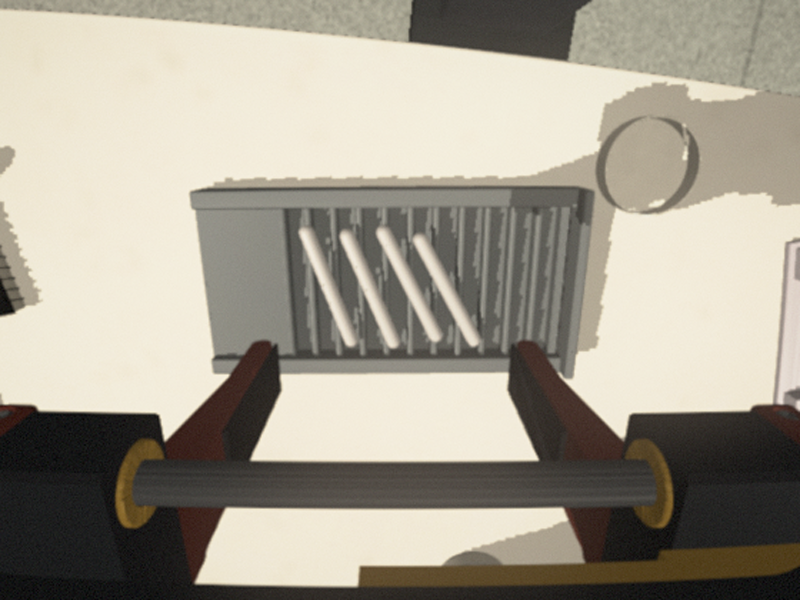

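The choice is confirmed: the black-gripped steel rake stands in its cradle, with the block from (390,247) to (390,357). The green one lies separately at (580,355). In the second picture the tray spans about (192,190) to (580,375), with the land on the left and the wall on the right. Next I'll fit the poses by overlaying the models.

```bash
cat > ov.py <<'E'
from h import *
def pts(pose,L):
    x,y,a,z0=pose; L=np.array(L,float); r=R.from_euler('z',a).as_matrix(); return L@r.T+[x,y,z0]
tray=[[[-65,-128,21],[65,-128,21]],[[65,-128,21],[65,121,21]],[[-65,-128,21],[-65,121,21]],[[-53,-128,21],[-53,121,21]],[[53,-128,21],[53,121,21]],[[-65,121,32],[65,121,32]],[[-65,128,32],[65,128,32]],[[-53,-70.5,15],[53,-70.5,15]],[[-53,99.5,15],[53,99.5,15]]]
blk=[[[-30,-8,61],[30,-8,61]],[[-30,8,61],[30,8,61]],[[30,-8,61],[30,8,61]],[[-30,-8,61],[-30,8,61]],[[-30,-8,23],[-30,8,23]],[[-64,-5,24],[64,-5,24]],[[-64,5,24],[64,5,24]],[[-64,-5,24],[-64,5,24]],[[64,-5,24],[64,5,24]]]
cra=[[[-75,-30,0],[75,-30,0]],[[-75,30,0],[75,30,0]],[[-75,-30,0],[-75,30,0]]]
def draw(name,items,crop,s,out):
    T=np.load(f"pics/{name}.npy"); c=cam("wrist",T); im=cv2.imread(f"pics/{name}_raw.png")
    im=cv2.resize(im,None,fx=s,fy=s,interpolation=cv2.INTER_CUBIC)
    for pose,L,col in items:
        for seg in L:
            p=np.linspace(*np.array(seg,float),20)
            q=(w2pix(c,pts(pose,p))+.5)*s-.5
            cv2.polylines(im,[np.round(q).astype(int)],False,col,1)
    u,v,w,h=[int(k*s) for k in crop]; im=im[v:v+h,u:u+w]; cv2.imwrite(out,im); return im
E
python3 - <<'E'
from ov import *
from scipy.optimize import least_squares
def fit(name,mp,px,z0,g):
    c=cam("wrist",np.load(f"pics/{name}.npy"))
    f=lambda p:(w2pix(c,pts([*p[:2],p[2],z0],mp))-np.array(px)*.7).ravel()
    r=least_squares(f,g,x_scale=[10,10,.1]); print(name,r.x.round(3),r.fun.reshape(-1,2).round(1).tolist()); return r.x
t=fit("w2",[[65,-128,21],[65,121,21],[-53,-128,21],[53,99.5,15]],[[213,372],[565,374],[194,208],[558,354]],0,[466,-180,.1])
r=fit("w1",[[30,-8,61],[30,8,61],[-64,0,24]],[[377,357],[404,357],[388,184]],20,[472,150,.26])
a=draw("w2",[([*t,0],tray,(0,0,255))],(125,120,300,150),2.6,"pics/o2.png")
b=draw("w1",[([*r,20],blk,(0,0,255)),([*r,0],cra,(0,200,0))],(210,100,130,180),2.2,"pics/o1.png")
a=draw("w2",[([*t,0],tray,(0,0,255))],(125,120,300,150),1.7,"pics/o2.png")
h=max(a.shape[0],b.shape[0]);o=np.zeros((h,a.shape[1]+b.shape[1],3),np.uint8);o[:a.shape[0],:a.shape[1]]=a;o[:b.shape[0],a.shape[1]:]=b
cv2.imwrite("pics/o.png",o);print(o.shape)
E
```

```text
w2 [ 4.64536e+02 -1.74142e+02  1.08000e-01] [[5.9, 0.8], [2.8, -1.9], [4.5, -0.3], [-13.7, -0.9]]
w1 [4.69795e+02 1.49355e+02 2.77000e-01] [[-0.5, 0.8], [0.5, 0.5], [0.0, -1.2]]
(396, 796, 3)
```

View pics/o.png

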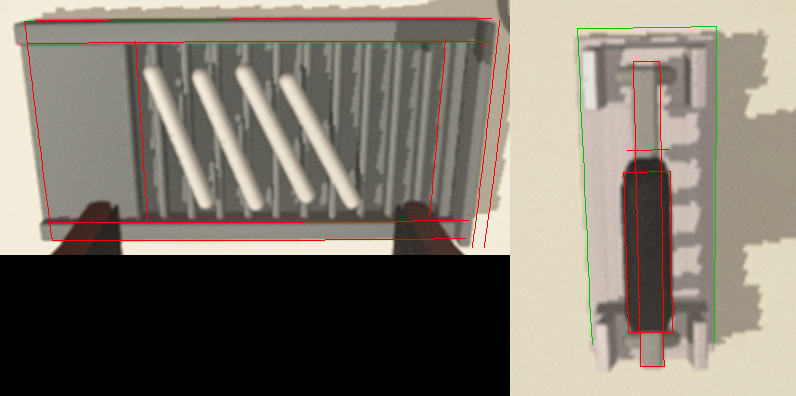

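```bash
python3 - <<'E'
from ov import *
from scipy.optimize import least_squares
c=cam("wrist",np.load("pics/w2.npy"))
px=np.array([[15,24],[42,240],[495,20],[466,245],[128,43],[138,220]])/1.7+[125,120]
mp=[[-65,-128,21],[65,-128,21],[-65,128,32],[65,128,32],[-53,-73,15],[53,-73,15]]
f=lambda p:(w2pix(c,pts([*p,0],mp))-px).ravel()
r=least_squares(f,[464,-178,.1],x_scale=[10,10,.1],loss="soft_l1");print(r.x.round(3),f(r.x).reshape(-1,2).round(1).tolist())
draw("w2",[([*r.x,0],tray,(0,0,255))],(125,120,300,150),2.6,"pics/o3.png")
E
```

```text
[ 4.65935e+02 -1.79240e+02  1.12000e-01] [[-0.8, -0.4], [0.7, 1.3], [3.6, 0.0], [5.1, 1.1], [-4.9, -0.2], [-2.2, -0.4]]
```

View pics/o3.png

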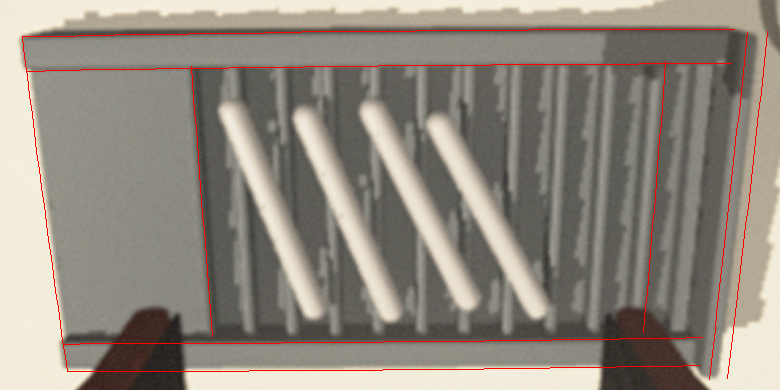

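```bash
python3 - <<'E'
from h import *
q=down(np.pi/2+.277); p=np.array([471,149.5,0])
def st(m):
    s=env.read_state(); print(m,round(s["time_s"],1),s["tool_pos"].round(2),s["force"].round(2),s["wrist_torque"].round(2),round(s["width"],1),round(s["grip_force"],1))
env.reach(p+[0,0,220],q); env.move_l(p+[0,0,129],rate=150); st("down")
set_gripper(40); set_gripper(10); st("grip")
env.move_l(p+[0,0,134],rate=30); st("l5"); env.move_l(p+[0,0,220],rate=120); env.hold(.2); st("up")
qt=down(np.pi/2+.112); Rz=R.from_euler('z',.112)
ri=Rz.apply([0,-92,0])+[466,-180,0]; print(ri, env.ik(ri+[0,0,150],qt))
env.move_l(ri+[0,0,200],qt,rate=200); env.hold(.2); st("over"); snap("wrist","w3")
E
```

```text
down 5.8 [471.49 149.22 129.41] [ 0.87 -0.22  0.34] [-0.02  0.03  0.04] 88.0 0.0
grip 7.1 [471.   149.47 129.  ] [-0.52 -0.26 -0.07] [ 0.06 -0.06  0.04] 15.7 30.0
l5 7.4 [471.07 149.52 134.2 ] [ 0.01  1.41 -1.88] [ 0.11  0.01 -0.01] 16.0 30.0
up 8.5 [470.63 149.38 219.24] [-0.15  0.11 -2.09] [ 0.04  0.07 -0.01] 15.8 30.0
[ 476.28247128 -271.42357893    0.        ] [-5.39686896e-01  5.37044621e-01  1.88812399e+00 -4.44089210e-16
  7.16424038e-01 -2.22248322e+00]
over 11.0 [ 476.32 -271.    200.02] [ 0.15 -0.26 -2.1 ] [0.02 0.01 0.02] 15.9 30.0
```

View pics/w3.png

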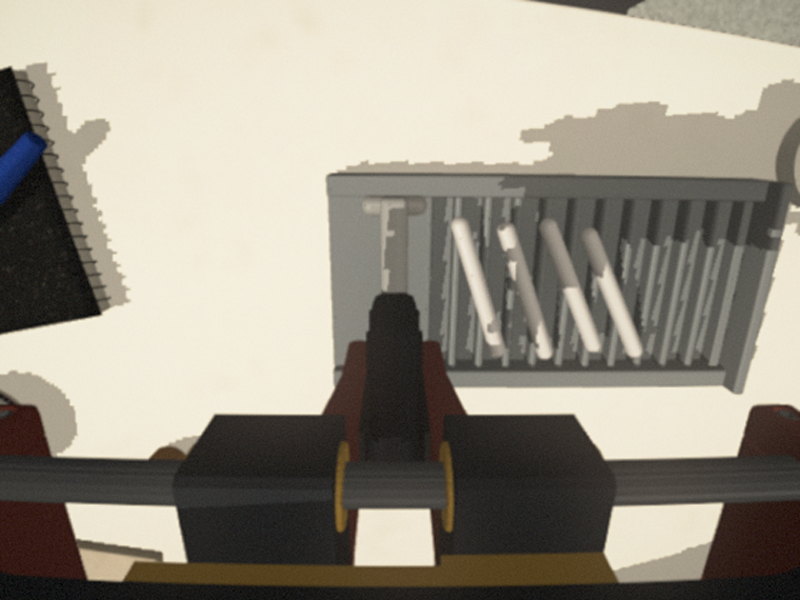

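The rake is held straight, its bar running (395,200)–(395,290) and parallel to the grooves. It is over the land to the left of all the rods (nearest at 455,225). Now I'll set it down gently.

```bash
cat >> h.py <<'E'
def fz(n=5):
    a=[]
    for _ in range(n): env.hold(.02); a.append(env.read_state()["force"])
    return np.mean(a,0)
E
python3 - <<'E'
from h import *
Rz=R.from_euler('z',.112); ri=Rz.apply([0,-92,0])+[466,-180,0]
env.move_l(ri+[0,0,138],rate=120); env.hold(.3); b=fz(8); print("base",b.round(2))
hit=env.move_l(ri+[0,0,127.5],rate=6,f_stop=2.5); s=env.read_state(); print(hit,s["time_s"],s["tool_pos"].round(2),(s["force"]-b).round(2))
z=s["tool_pos"][2]
f=fz();print("after",(f-b).round(2),env.read_state()["wrist_torque"].round(2))
for _ in range(3):
    F=(f-b)[2]; z-=np.clip((5-F)/20*.5,-.15,.15)
    env.move_l([ri[0],ri[1],z],rate=5); f=fz(); print(round(z,2),(f-b).round(2),env.read_state()["wrist_torque"].round(2),env.read_state()["tool_pos"].round(2))
np.save("st.npy",np.r_[b,z]); print(env.read_state()["time_s"])
E
```

```text
base [-0.12  0.42 -1.9 ]
True 13.35 [ 476.27 -271.44  129.95] [0.29 0.1  8.09]
after [-0.23  0.    7.93] [0.1  0.05 0.  ]
130.02 [ 0.21 -0.72  2.87] [ 0.04 -0.16 -0.01] [ 476.36 -271.46  130.01]
129.97 [-0.42 -0.76  3.18] [ 0.06 -0.15 -0.03] [ 476.35 -271.45  130.01]
129.92 [-0.02 -0.61  4.41] [-0.02 -0.12  0.03] [ 476.33 -271.45  129.99]
14.55
```

```bash
cat > draw.py <<'E'
from h import *
def draw(y0,y1,step=4,rate=30,Ft=6):
    *b,z=np.load("st.npy"); b=np.array(b); Rz=R.from_euler('z',.112); log=[]
    for y in np.arange(y0+step,y1+.01,step):
        p=Rz.apply([0,y,0])+[466,-180,0]; env.move_l([p[0],p[1],z],rate=rate)
        f=fz(2)-b; F=f[2]; log.append((y,round(z,2),*f.round(1)))
        if F>16 or np.hypot(f[0],f[1])>18: print("ABORT"); env.move_l([p[0],p[1],z+.5],rate=20); break
        z-=np.clip((Ft-F)/20*.4,-.2,.12)
    f=fz(6)-b; print(*log,sep="\n"); print("end",f.round(2),env.read_state()["tool_pos"].round(2),env.read_state()["time_s"])
    np.save("st.npy",np.r_[b,z])
E
python3 -c "
from draw import *
draw(-92,-40)"
```

```text
(np.float64(-88.0), np.float64(129.92), np.float64(0.3), np.float64(-0.2), np.float64(4.7))
(np.float64(-84.0), np.float64(129.9), np.float64(0.9), np.float64(0.5), np.float64(4.6))
(np.float64(-80.0), np.float64(129.87), np.float64(1.0), np.float64(0.5), np.float64(5.7))
(np.float64(-76.0), np.float64(129.86), np.float64(0.9), np.float64(-0.2), np.float64(6.2))
(np.float64(-72.0), np.float64(129.87), np.float64(1.2), np.float64(-0.4), np.float64(7.6))
(np.float64(-68.0), np.float64(129.9), np.float64(0.9), np.float64(-0.6), np.float64(7.0))
(np.float64(-64.0), np.float64(129.92), np.float64(1.2), np.float64(-0.3), np.float64(6.9))
(np.float64(-60.0), np.float64(129.94), np.float64(1.2), np.float64(-0.5), np.float64(6.8))
(np.float64(-56.0), np.float64(129.96), np.float64(1.1), np.float64(-0.3), np.float64(7.2))
(np.float64(-52.0), np.float64(129.98), np.float64(1.0), np.float64(0.0), np.float64(6.5))
(np.float64(-48.0), np.float64(129.99), np.float64(0.6), np.float64(0.8), np.float64(6.6))
(np.float64(-44.0), np.float64(130.0), np.float64(0.5), np.float64(0.1), np.float64(6.4))
(np.float64(-40.0), np.float64(130.01), np.float64(0.6), np.float64(0.3), np.float64(6.0))
end [0.78 0.4  5.89] [ 470.38 -219.5   129.95] 18.7667
```

```bash
python3 -c "
from draw import *
draw(-40,96)" | tail -22; python3 -c "
from h import *
s=env.read_state();p=s['tool_pos'];env.move_l([p[0],p[1],p[2]+60],rate=100); env.hold(.3)
env.reach([455,-180,260],down(np.pi/2+.112)); env.hold(.3); snap('wrist','w4');print(env.read_state()['time_s'])"
```

```text
(np.float64(16.0), np.float64(129.98), np.float64(0.9), np.float64(0.1), np.float64(6.6))
(np.float64(20.0), np.float64(129.99), np.float64(1.5), np.float64(0.5), np.float64(5.6))
(np.float64(24.0), np.float64(129.99), np.float64(1.4), np.float64(0.5), np.float64(4.8))
(np.float64(28.0), np.float64(129.96), np.float64(1.2), np.float64(1.2), np.float64(5.6))
(np.float64(32.0), np.float64(129.95), np.float64(0.8), np.float64(0.6), np.float64(5.7))
(np.float64(36.0), np.float64(129.95), np.float64(1.0), np.float64(1.0), np.float64(5.7))
(np.float64(40.0), np.float64(129.94), np.float64(0.7), np.float64(0.5), np.float64(6.1))
(np.float64(44.0), np.float64(129.94), np.float64(1.0), np.float64(0.6), np.float64(6.0))
(np.float64(48.0), np.float64(129.94), np.float64(-0.0), np.float64(0.1), np.float64(5.3))
(np.float64(52.0), np.float64(129.93), np.float64(1.0), np.float64(0.3), np.float64(5.7))
(np.float64(56.0), np.float64(129.92), np.float64(1.6), np.float64(0.3), np.float64(6.0))
(np.float64(60.0), np.float64(129.92), np.float64(0.8), np.float64(0.8), np.float64(5.8))
(np.float64(64.0), 
[... 153 characters left out ...]
4(6.8))
(np.float64(72.0), np.float64(129.96), np.float64(0.7), np.float64(-0.1), np.float64(6.4))
(np.float64(76.0), np.float64(129.96), np.float64(0.4), np.float64(-0.1), np.float64(6.1))
(np.float64(80.0), np.float64(129.97), np.float64(1.3), np.float64(0.5), np.float64(6.1))
(np.float64(84.0), np.float64(129.97), np.float64(0.4), np.float64(0.5), np.float64(5.1))
(np.float64(88.0), np.float64(129.95), np.float64(0.5), np.float64(-0.1), np.float64(5.4))
(np.float64(92.0), np.float64(129.94), np.float64(0.8), np.float64(1.2), np.float64(5.8))
(np.float64(96.0), np.float64(129.93), np.float64(-0.2), np.float64(0.4), np.float64(5.7))
end [0.48 0.53 5.9 ] [455.23 -84.43 129.93] 29.6333
31.575
```

View pics/w4.png

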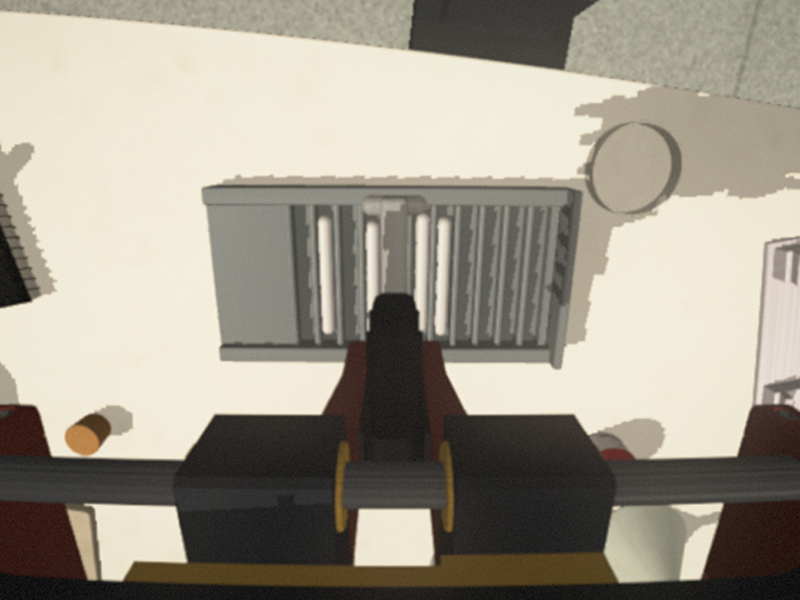

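All four rods lie parallel in separate grooves, at x ≈ 325, 373, 420 and 443. The force stayed at 5–7 N the whole way. Next I'll return the rake to its cradle, at the same pose it was gripped in.

```bash
python3 - <<'E'
from h import *
q=down(np.pi/2+.277); p=np.array([471,149.5,0])
env.move_l(p+[0,0,220],q,rate=200); env.move_l(p+[0,0,150],rate=120); env.hold(.3); b=fz()
env.move_l(p+[0,0,133],rate=40,f_stop=4)
print(env.move_l(p+[0,0,127.5],rate=6,f_stop=2),env.read_state()["tool_pos"].round(2),(fz()-b).round(2))
set_gripper(40); env.hold(.2)
env.move_l(p+[0,0,240],rate=100); env.hold(.3); snap("wrist","w5")
env.move_l([440,-60,300],down(np.pi/2+.112),rate=250); env.hold(.3); snap("wrist","w6"); snap("top","t6")
a=cv2.imread("pics/w5_raw.png")[60:290,180:400]; c=cv2.imread("pics/w6_raw.png")[90:270,0:260]; d=cv2.imread("pics/t6_raw.png")[180:280,180:400]
r=lambda i,w,h:cv2.resize(i,(w,h),interpolation=cv2.INTER_CUBIC)
cv2.imwrite("pics/f.png",np.hstack([r(a,380,400),r(c,420,400)])); print(env.read_state()["time_s"])
E
```

```text
True [470.99 149.49 128.92] [ 0.53 -0.17  6.91]
39.6667
```

View pics/f.png

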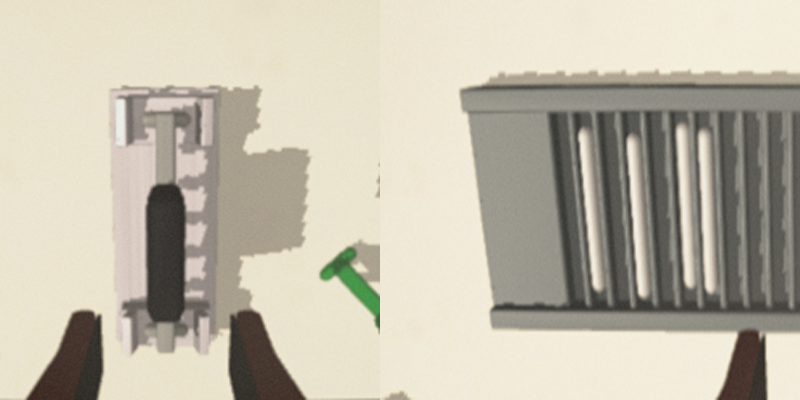

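The left half shows the rake standing upright in its cradle, released, at (165,250). The right half shows four straight rods in separate grooves, at x ≈ 590, 638, 685 and 708, spaced by whole groove pitches.

```bash
python3 -c "
from station import workorder
print(workorder.sign_off())"
```

```text
the job is handed in; nothing more can be done
None
```

I handed the job in after about 40 s of robot time: one comb pass, with 5–8 N on the rails in the readings I printed, put each of the four rods in its own groove, and the rake is standing released in its cradle; sign-off returned no verdict.

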